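# Isolate the condiment carousel, bring the ball-topped jar to the pointer and hold it

## Robot

A 6-joint arm with a two-finger parallel gripper is mounted at the origin on the work surface. World frame = base frame: x ahead of the robot, y to its left, z up, the work surface at z = 0. Lengths are in m, angles in rad, forces in N, time in s.
With the tool pointing down it reaches from about 0.25 to 0.725 m from the base axis. Payload 4 kg.
Tool frame: the origin (TCP) lies on the mounting face of the last link; the fingertips stand 173 mm ahead of it and the grasp point (between the pads) lies 155 mm ahead of it (robot.grip_point_offset is the distance from the TCP to the grasp point, in m); z points along the fingers, y is the line along which they close (so a half turn about z gives the same grasp; the last joint's range is limited). The gripper opens to 85 mm and grips with 20 to 120 N. Pads are 22 mm wide; open, the fingers measure 114 mm over their backs; the gripper's body (76 mm by 85 mm) begins 54 mm behind the grasp point. The pads swing forward as they close: fully open they stand 13 mm farther back than shut.
Start: joints at [1.329, 0.241, 0.005, 1.335, 0, 1.571], TCP at [0.12, 0.485, 0.405] pointing down, gripper open.
Joint ranges: [-2.72, 2.72], [-1.05, 1.87], [-1.09, 1.28], [-1.99, 2.15], [-1.42, 1.44], [-3.14, 3.14]. Speed limits (rad/s): [2.79, 2.79, 3.14, 3.14, 3.14, 3.14].

## Interface

Orientations are given as a rotation vector (axis times angle).
In Python, from station import robot, vision gives the robot as it stands. The module is installed in compiled form; this text tells all that it offers. Calls block until the motion is done:
- robot.move_to(position, orientation): joint-space move of the TCP to a pose.
- robot.move_linear(position, vel=0.15, frame=None, guard=None): straight line of the TCP; frame=None keeps the orientation; vel is the mean speed in m/s. With guard (N) it stops when the force on the tool has changed by that much, and returns True; else False.
- robot.move_joints(angles): joint-space move.
- robot.open_gripper() and robot.grasp(force=None): open the fingers fully, or close them until they stop; force is the grip in N (None keeps the last).
- robot.hold(seconds).
- robot.inverse_kinematics(position, orientation): joint angles nearest the present ones, or None.
- robot.read_state(): the state.
- vision.capture(name): name is "scene" or "top" or "wrist"; returns (picture, depth): 420x560x3 uint8, red, green, blue; 420x560 float32, m along the optical axis (not along the pixel's ray), 0 where there is no reading.
- vision.camera_info(name): a dict with "fov_y" (degrees; the focal length in pixels is half the picture's height over the tangent of half this angle, whatever the lens; pixels are square), "cx", "cy" (the principal point, pixels), "rvec" (rotation vector, rad) and "tvec" (3), from world to camera coordinates, as OpenCV has them; the wrist camera has in their place "hand_eye" (4x4, takes a point from camera to tool coordinates, whose origin is the TCP and whose axes are the flange's). Camera axes: x right, y down, z forward; pixel columns grow to the right and rows downward; lengths in m; the calibration is good to about 2 mm. The wrist camera is an equidistant fisheye: a pixel r from the principal point sees the ray r / f radians off the axis. A picture is of the moment at which its call begins: read the wrist's pose just before it. camera_info takes no time and is no camera call.
A pose or a line that the arm cannot do raises robot.IKError and nothing moves.
- robot.close_job(): hands the job in; it is judged then, once.
The state is a dict: "time": time; "joints": joint angles; "joint_vel": joint speeds; "effort": joint torques, N m; "eef_pos": TCP position; "tcp_rot": TCP orientation; "wrist_force": force on the tool from outside, world axes, zero at the start; "moment": the same for the moment, N m; "width": finger opening in m; "grasp_force": force on a finger pad.
Only numpy, scipy, OpenCV 4.12 (cv2) and the standard library are available. Lean on these libraries where they do the work, as an engineer would, in place of code of your own. Each camera call takes 0.05 s, during which the arm holds its last target. There are 200 camera calls.

## Task

Before moving the motor-driven condiment carousel by hand, turn the bar handle of the switch box beside it anticlockwise (seen from above) from on fully round to off. Then take the carousel's upright crank knob and turn the carousel until the square jar with the ball-topped lid stands squarely at the pointed nose on the stand, and finish with the gripper still gripping the knob and holding the carousel still there. Leave the dish, the skewer holders and the spatula where they are.

Things in the scene. Friction and masses are not known exactly. Their poses are not given: they have to be found in the camera images.
- isolator (a joint): switch handle angle, rad: 0 = off (end stop), 1.571 = on (other end stop, where it starts). It grows clockwise seen from above, so off is reached by turning anticlockwise a quarter turn. Stiff friction (about 0.1 N m) keeps it wherever it is left.
- handle_grip (a point): point on the switch handle's turning axis at the height to grip it, 75 mm above the table. The handle is an upright bare metal bar 66 mm long, 14 mm wide, its flanks from 55 to 87 mm above the table, centred on its axis. The point's x axis lies along the bar and turns with it, z is up. A short black line is on the bar's top at its -x end.
- isolator_box: fixed grey switch box under the handle, 90 x 90 mm, 45 mm high, a black disc of radius 34 mm on it up to 49 mm; origin at the centre of its underside. White ticks on its top show where the lined end of the bar points: its own -x side is off, its own +y side is on.
- stand: the carousel's fixed round stand, black, radius 112 mm, 30 mm high; origin on the turning axis, at table height. A pointed black nose 12 mm high, 34 mm wide, sticks out in its own -x direction to 187 mm from the axis (62 mm past the turntable's rim): that is the front. It faces roughly the robot.
- carousel (a joint): angle of the carousel on the stand, rad, anticlockwise seen from above positive, no stops (it turns endlessly, so 6.283 is the same as 0); 0 = the ball-topped jar is exactly at the nose. It turns lightly (about 0.02 N m friction) and stays where it is left, or coasts if spun.
- marked_jar (a point): centre of the square jar with the ball-topped lid, 74 mm above the table, 85 mm from the turning axis. The jar is 52 mm square, its steel lid 56 mm square, the cork ball on the lid 28 mm across with its top 136 mm above the table. It is fixed in the turntable.
- turntable (a point): centre of the wooden turntable's top face, 50 mm above the table, on the turning axis; radius 125 mm. Four round flat-lidded jars, 54 mm across, tops 110 mm above the table, and the ball-topped jar are fixed in it 85 mm from the axis at 60 degree steps; the sixth place, opposite the ball-topped jar, has the crank.
- crank_knob: the upright round dark wood crank knob, 26 mm across, 45 mm long, origin at its centre 175 mm above the table (it spans 152.5 to 197.5 mm, so above all the jars), 100 mm from the turning axis, exactly opposite the ball-topped jar. It spins freely on its 12 mm steel post, so a gripper holding it can carry it round the axis in a circle without turning itself.
- olive_dish: empty white ceramic dish, 110 mm across, 40 mm high, loose; origin at the centre of its underside. Leave alone.
- skewer_holder_a: stainless cup 72 mm across, 110 mm high with skewers to 190 mm, loose; origin at the centre of its underside. Leave alone.
- skewer_holder_b: a second, equal skewer holder. Leave alone.
- spatula: spatula 280 mm long lying along its x axis, loose. Leave alone.
Mind the look-alikes: they are no part of the job. What is meant by the isolator_box is not yellow, and is the larger of those in its own colour.

How it is judged:
By the outcome, as a careful person would: the job done as asked, in the order asked, and still so for the second after the job is handed in, while the arm keeps its last pose, push and grip.
It also fails if it takes over 64 s, if anything falls off the work surface, if the arm or the gripper's body presses on something with over 40 N, if the wrist force passes 120 N, or if a joint passes its speed limit or range.

## Working session

There is one attempt and no reset: what is moved stays moved. The work goes in short steps, each a Python script; the robot and the scene stay as the last script left them, time stands still between calls to the robot, and variables do not carry over. Pictures are saved under pics/ and viewed, at most 10 in all, crops included, and the job is handed in when it is done.

```bash
mkdir -p pics; cat > h.py <<'E'
import numpy as np, cv2
from scipy.spatial.transform import Rotation as R
from station import robot, vision
def save(n,im): cv2.imwrite('pics/'+n+'.png',im[:,:,::-1])
def cloud(name):
    im,d=vision.capture(name); i=vision.camera_info(name)
    f=210/np.tan(np.radians(i['fov_y'])/2)
    v,u=np.mgrid[:420,:560]
    P=np.stack([(u-i['cx'])/f*d,(v-i['cy'])/f*d,d],-1)
    Rm=R.from_rotvec(np.ravel(i['rvec'])).as_matrix()
    return im,d,(P-np.ravel(i['tvec']))@Rm
E
python3 - <<'E'
from h import *
for n in('top','scene'):
    im,d,W=cloud(n); save(n+'0',im); np.savez(n,im=im,d=d,W=W)
    print(vision.camera_info(n))
print(robot.read_state())
E
```

```text
{'fov_y': 43.10651941915928, 'cx': 285.3456829929144, 'cy': 206.16057983085358, 'rvec': array([ 2.13015217, -2.14013389,  0.18590687]), 'tvec': array([-0.00983549,  0.59253128,  1.32838857])}
{'fov_y': 45.19011052765097, 'cx': 282.4507380173058, 'cy': 213.22264674226108, 'rvec': array([ 2.16283624,  0.65234879, -0.30013414]), 'tvec': array([-0.47298873, -0.08468757,  1.76346555])}
{'time': 0.1, 'joints': array([ 1.32897079e+00,  2.41346673e-01,  3.86006990e-03,  1.33520984e+00,
       -3.94866260e-06,  1.57077210e+00]), 'joint_vel': array([ 0.00022063, -0.00160901,  0.00300135,  0.0005191 , -0.00071525,
        0.00014715]), 'effort': array([-4.04718885e-04, -3.73136580e+01,  2.53009647e+01,  1.08115768e-02,
       -2.44645162e-05, -1.28975810e-05]), 'eef_pos': array([0.11968079, 0.48521828, 0.40389759]), 'tcp_rot': array([-3.78868627e-01, -3.11843529e+00,  2.96343563e-03]), 'wrist_force': array([-0.20395346, -0.07278484, -0.19812478]), 'moment': array([-0.02324025,  0.02155548, -0.02665458]), 'grasp_force': 0.0, 'width': 0.0852809419140037}
```

View pics/top0.png

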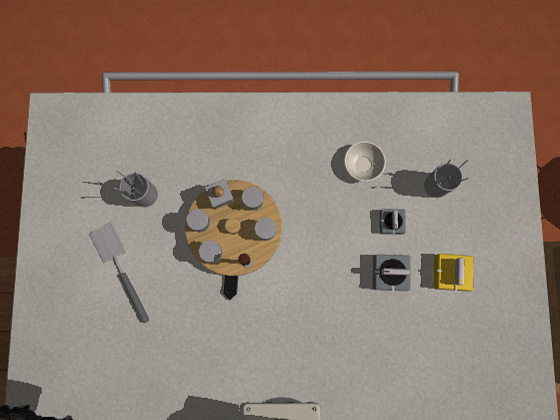

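View pics/scene0.png

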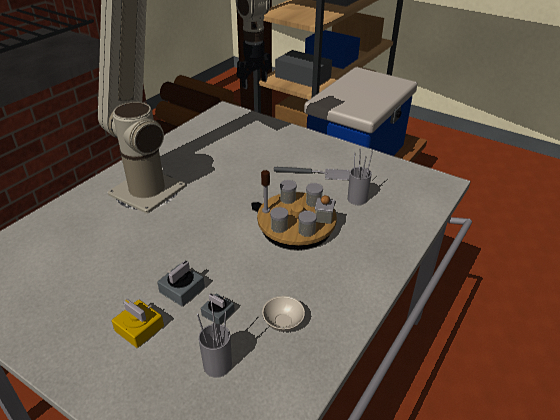

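The top view shows the grey box with its bar at about (392,272), with the smaller grey one at (393,221) and the yellow one at (455,272) as look-alikes. The carousel axis is at (233,228), the ball jar at (218,193), the knob at (244,260) and the nose at (231,290). The scene view agrees.

```bash
python3 - <<'E'
from h import *
z=np.load('top.npz'); im,d,W=z['im'],z['d'],z['W']
i=vision.camera_info('top');f=210/np.tan(np.radians(i['fov_y'])/2)
Rm=R.from_rotvec(np.ravel(i['rvec'])).as_matrix(); C=-Rm.T@np.ravel(i['tvec'])
def ray(u,v,h):
    r=Rm.T@np.array([(u-i['cx'])/f,(v-i['cy'])/f,1]); return C+r*(h-C[2])/r[2]
x,y,h=W[...,0],W[...,1],W[...,2]
hsv=cv2.cvtColor(im,cv2.COLOR_RGB2HSV)
v,u=np.mgrid[:420,:560]
def rect(m,hh):
    # project pixels by ray onto plane
    p=np.array([ray(a,b,hh)[:2] for b,a in zip(*np.nonzero(m))])
    return cv2.minAreaRect((p*1000).astype(np.float32)), p.mean(0), len(p)
roi=lambda u0,u1,v0,v1:(u>u0)&(u<u1)&(v>v0)&(v<v1)
print('bar',rect(roi(370,415,250,295)&(h>.065)&(h<.1),.087))
print('box',rect(roi(365,420,245,300)&(h>.03)&(h<.06),.047))
print('knob',rect(roi(225,265,240,285)&(h>.15),.197))
print('ball',rect(roi(200,240,170,215)&(h>.118),.125))
t=roi(180,290,170,285)&(h>.04)&(h<.06)&(hsv[...,1]>80)
p=np.array([ray(a,b,.05)[:2] for b,a in zip(*np.nonzero(t))]); print('tt',cv2.minEnclosingCircle((p*1000).astype(np.float32)),len(p))
n=roi(215,250,270,305)&(im.max(2)<45)
print('nose',rect(n,.012)); p=np.array([ray(a,b,.012)[:2] for b,a in zip(*np.nonzero(n))]); print(p[p[:,0].argsort()[:4]])
a=cv2.resize(im[240:305,360:425],(390,390),interpolation=3);b=cv2.resize(im[240:305,200:265],(390,390),interpolation=3)
save('crop',np.hstack([a,b]))
E
```

```text
bar (((421.0970458984375, -284.01361083984375), (67.16853332519531, 12.288445472717285), 89.7220458984375), array([ 0.42101973, -0.28403038]), 166)
box (((419.7948303222656, -283.308837890625), (91.8900375366211, 91.82408905029297), 87.44921112060547), array([ 0.42000656, -0.2831699 ]), 1105)
knob (((423.4236755371094, 68.7862548828125), (63.53460693359375, 67.61943054199219), 89.71763610839844), array([0.44381709, 0.08177146]), 120)
ball (((604.1278076171875, 153.98794555664062), (101.2597885131836, 38.520660400390625), 27.694997787475586), array([0.61581246, 0.15337768]), 109)
tt ((538.748291015625, 122.30957794189453), 124.22928619384766) 4587
nose (((387.31756591796875, 132.51419067382812), (32.646575927734375, 58.213134765625), 84.82482147216797), array([0.38967948, 0.13213833]), 261)
[[0.3584591  0.13168152]
 [0.35847212 0.13426896]
 [0.35848515 0.13685637]
 [0.36099787 0.12912511]]
```

View pics/crop.png

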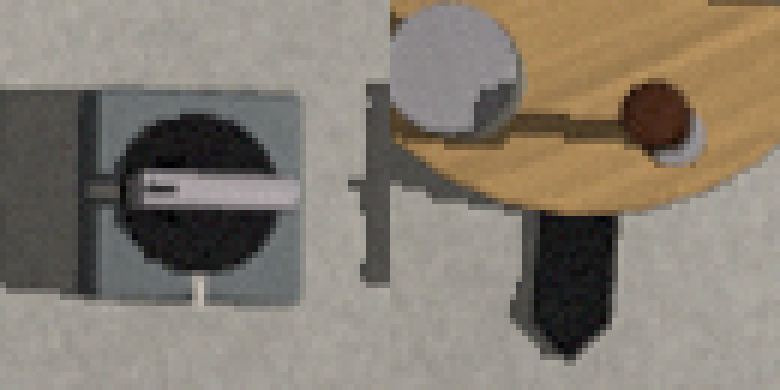

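The crop shows the bar's lined end pointing left (+y, on) and the off tick at the bottom (-x, towards the robot). So the anticlockwise quarter turn is consistent with a box yaw of about 0. Next is the switch.

```bash
cat >> h.py <<'E'
def rv(psi): return (R.from_euler('z',psi,degrees=True)*R.from_euler('x',180,degrees=True)).as_rotvec()
def st(m=''):
    s=robot.read_state(); print(m,'t%.1f'%s['time'],s['eef_pos'].round(4),'F',s['wrist_force'].round(1),'M',s['moment'].round(2),'w%.4f g%.1f'%(s['width'],s['grasp_force']),'q6 %.3f'%s['joints'][5]); return s
E
python3 - <<'E'
from h import *
p=np.array([.4205,-.2835,.232])
robot.move_to(p+[0,0,.16],rv(90)); st('hover')
print(robot.move_linear(p,vel=.12,guard=10)); st('down')
robot.grasp(50); s=st('grip')
q=np.array(s['joints']);
for k in (30,60,80,88,92,95):
    r=q.copy(); r[5]=q[5]-np.radians(k); robot.move_joints(r); st(k)
E
```

```text
hover t3.0 [ 0.4209 -0.2829  0.392 ] F [-0.7 -0.7  0.3] M [-0.01 -0.03 -0.02] w0.0851 g0.0 q6 0.978
False
down t4.5 [ 0.4208 -0.2837  0.2327] F [ 0.  -0.5  0.1] M [-0.01  0.02 -0.01] w0.0853 g0.0 q6 0.978
grip t5.1 [ 0.4206 -0.2835  0.2322] F [-0.5  1.   2. ] M [ 0.11 -0.02 -0.03] w0.0135 g50.8 q6 0.978
30 t5.7 [ 0.4199 -0.2837  0.2322] F [-4.1 -0.3  3.4] M [-0.25  1.01  0.09] w0.0131 g51.1 q6 0.456
60 t6.3 [ 0.4193 -0.2842  0.2322] F [-7.6 -3.4  5.5] M [-0.77  1.47  0.12] w0.0135 g51.2 q6 -0.069
80 t6.7 [ 0.4192 -0.2846  0.2322] F [-8.5 -5.9  5.3] M [-1.13  1.63  0.09] w0.0132 g51.2 q6 -0.418
88 t7.0 [ 0.4191 -0.2848  0.2322] F [-8.6 -6.2  4.2] M [-1.25  1.61  0.06] w0.0132 g51.1 q6 -0.557
92 t7.2 [ 0.4191 -0.285   0.2322] F [-7.7 -6.2  4.4] M [-1.14  1.65 -1.37] w0.0132 g68.7 q6 -0.623
95 t7.5 [ 0.419  -0.2851  0.2323] F [-7.8 -4.8  4.6] M [-1.06  1.52 -2.28] w0.0132 g92.7 q6 -0.673
```

```bash
python3 - <<'E'
from h import *
s=robot.read_state(); q=np.array(s['joints']); q[5]=.978-np.radians(90.8); robot.move_joints(q); st('relax')
robot.open_gripper(); e=robot.read_state()['eef_pos']
robot.move_linear([e[0],e[1],.42],vel=.25); st('up')
robot.move_to([.40,-.05,.42],rv(180))
im,d,W=cloud('top'); 
i=vision.camera_info('top');f=210/np.tan(np.radians(i['fov_y'])/2)
Rm=R.from_rotvec(np.ravel(i['rvec'])).as_matrix(); C=-Rm.T@np.ravel(i['tvec'])
def ray(u,v,h):
    r=Rm.T@np.array([(u-i['cx'])/f,(v-i['cy'])/f,1]); return C+r*(h-C[2])/r[2]
h=W[...,2]; v,u=np.mgrid[:420,:560]; m=(abs(u-392)<25)&(abs(v-272)<25)&(h>.065)&(h<.1)
p=np.array([ray(a,b,.087)[:2] for b,a in zip(*np.nonzero(m))])*1000
print(cv2.minAreaRect(p.astype(np.float32)),len(p))
z=np.load('top.npz'); h0=z['W'][...,2]; im0=z['im'].astype(int)
red=(abs(u-245)<12)&(abs(v-259)<12)&(h0>.15)
k=cv2.moments(red.astype(np.uint8)); c=(k['m10']/k['m00'],k['m01']/k['m00']); print(c,red.sum(),ray(*c,.1975))
a=cv2.resize(im[240:305,360:425],(390,390),interpolation=3); b=cv2.resize(im[170:300,180:290],(330,390),interpolation=3); save('crop2',np.hstack([a,b]))
E
```

```text
relax t7.7 [ 0.4189 -0.2852  0.2323] F [-1.7 -0.4  1.6] M [ 0.01  0.36 -1.04] w0.0134 g61.9 q6 -0.606
up t9.3 [ 0.4187 -0.2848  0.4188] F [-0.6 -0.9 -0.4] M [ 0.04 -0.03  0.01] w0.0854 g0.0 q6 -0.607
((420.0468444824219, -282.724853515625), (14.896323204040527, 64.35769653320312), 87.667236328125) 185
(244.0948275862069, 259.41379310344826) 116 [0.44496826 0.08249091 0.1975    ]
```

View pics/crop2.png

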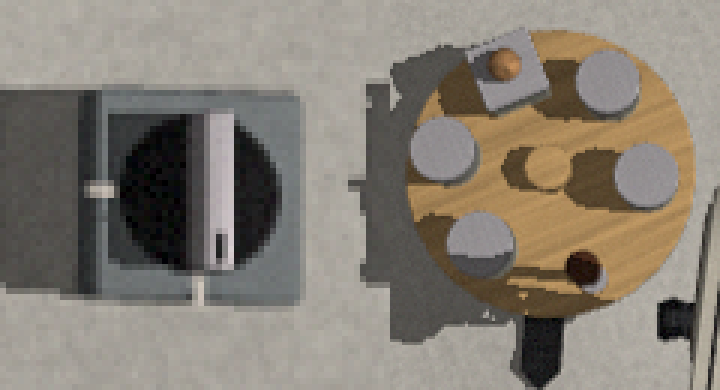

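The left crop shows the bar upright in the image with its lined end at the off tick (bottom), so the switch is off. The right crop shows the ball jar at the upper left, the knob at the lower right and the nose at the bottom. I'll take a wrist view over the carousel to get its axis and nose in the arm's frame.

```bash
cat >> h.py <<'E'
def wrist():
    s=robot.read_state(); im,d=vision.capture('wrist'); i=vision.camera_info('wrist')
    f=210/np.tan(np.radians(i['fov_y'])/2); H=np.array(i['hand_eye'])
    v,u=np.mgrid[:420,:560]; a=(u-i['cx'])/f; b=(v-i['cy'])/f; t=np.hypot(a,b)+1e-9
    r=np.stack([np.sin(t)*a/t,np.sin(t)*b/t,np.cos(t)],-1)
    Rt=R.from_rotvec(s['tcp_rot']).as_matrix(); C=s['eef_pos']+Rt@H[:3,3]; r=r@(Rt@H[:3,:3]).T
    W=C+r*(d/np.cos(t))[...,None]
    on=lambda h:(C+r*((h-C[2])/r[...,2])[...,None])[...,:2]
    return im,d,W,on,C
E
python3 - <<'E'
from h import *
robot.move_to([.46,.12,.45],rv(176.3)); robot.hold(.2); st()
im,d,W,on,C=wrist(); save('w1',im); print(C)
h=W[...,2]; hsv=cv2.cvtColor(im,cv2.COLOR_RGB2HSV)
ok=(d>0)&(np.hypot(W[...,0]-.54,W[...,1]-.12)<.14)
t=ok&(abs(h-.05)<.007)&(hsv[...,1]>80)
p=on(.05)[t]; print('tt',cv2.minEnclosingCircle((p*1000).astype(np.float32)),len(p))
n=(d>0)&(abs(W[...,0]-.385)<.045)&(abs(W[...,1]-.13)<.04)&(im.max(2)<45)&(h>.004)&(h<.02)
q=on(.012)[n]; print('nose',cv2.minAreaRect((q*1000).astype(np.float32)),q.mean(0),len(q),q[q[:,0].argsort()[:3]])
k=ok&(h>.19)&(h<.205); print('knob',on(.1975)[k].mean(0) if k.any() else 0,k.sum())
E
```

```text
t11.2 [0.4598 0.1184 0.4499] F [-0.2  1.  -0.7] M [0.02 0.03 0.02] w0.0854 g0.0 q6 0.319
[0.38210873 0.12356427 0.41762359]
tt ((536.00830078125, 121.84706115722656), 122.5815658569336) 14268
nose ((0.0, 0.0), (0.0, 0.0), 0.0) [nan nan] 0 []
knob [0.44393108 0.08546059] 902<stdin>:9: RuntimeWarning: Mean of empty slice.
  ret = um.true_divide(
```

View pics/w1.png

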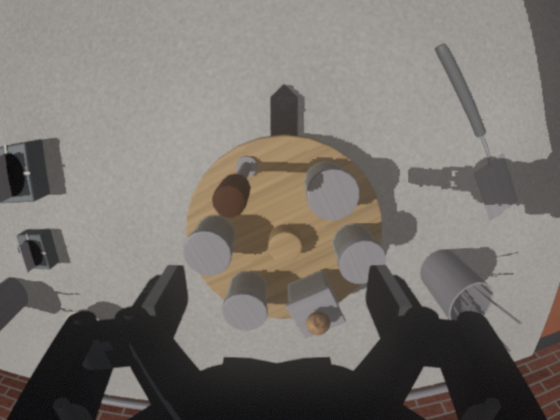

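The wrist view shows the nose (tip at about (284,85), body columns 271–299, rows 85–135), the hub at (285,241), the knob top at (231,200) and the ball at (318,322). I'll fit the nose direction, then grip the knob.

```bash
cat >> h.py <<'E'
def nose(im,on,h,u0,u1,v0,v1):
    v,u=np.mgrid[:420,:560]; m=((u>u0)&(u<u1)&(v>v0)&(v<v1)&(im.max(2)<75)).astype(np.uint8)
    n,l,s,c=cv2.connectedComponentsWithStats(m); j=1+s[1:,4].argmax(); m=l==j
    q=on(.012)[m]; return q
E
python3 - <<'E'
from h import *
im,d,W,on,C=wrist()
q=nose(im,on,0,262,308,78,134)
A=np.array([.536,.1218]) ; 
print(len(q),cv2.minAreaRect((q*1000).astype(np.float32)),q.mean(0),q[q[:,0].argsort()[:4]].mean(0))
for a in(A,np.array([.5387,.1223])):
    e=q.mean(0)-a; print(np.degrees(np.arctan2(e[1],e[0])))
# knob pose & grip
k=np.array([.4455,.0845])
robot.move_linear([*k,.42],vel=.2)
print(robot.move_linear([*k,.333],vel=.15,guard=8)); st('down')
robot.grasp(30); robot.hold(.2); st('grip')
E
```

```text
1117 ((385.2027587890625, 131.84194946289062), (31.03615951538086, 58.74990463256836), 86.37296295166016) [0.38815464 0.13173265] [0.35620837 0.13378773]
176.15649229229268
176.41473366101135
False
down t12.5 [0.4462 0.0849 0.3339] F [ 0.6 -0.2  0.7] M [ 0.01 -0.05  0.02] w0.0853 g0.0 q6 0.252
grip t13.2 [0.4456 0.0845 0.3334] F [-1.7 -0.1  5.4] M [-0.07  0.2  -0.04] w0.0252 g29.7 q6 0.252
```

```bash
python3 - <<'E'
from h import *
A=np.array([.5385,.122]); s=robot.read_state()['eef_pos']; e=s[:2]-A; a0=np.degrees(np.arctan2(e[1],e[0])); print(a0,np.hypot(*e))
N=16
for j,a in enumerate(np.linspace(a0,-3.7,N+1)[1:]):
    w=(j+1)/N; r=np.hypot(*e)*(1-w)+.1*w
    p=A+r*np.array([np.cos(np.radians(a)),np.sin(np.radians(a))])
    robot.move_linear([*p,.333],vel=.07); s=st('%.0f'%a)
    if np.linalg.norm(s['wrist_force'])>25 or s['width']<.02: print('STOP'); break
robot.hold(.3)
im,d,W,on,C=wrist(); save('w2',im); im,d,W=cloud('top'); save('top2',im); im,d,W=cloud('scene')
a=cv2.imread('pics/w2.png');b=cv2.imread('pics/top2.png')[170:310,180:300]
cv2.imwrite('pics/both.png',np.hstack([a[:,:440],cv2.resize(b,(360,420),interpolation=3)]))
E
```

```text
-158.00095790568417 0.10020498032196537
-148 t13.6 [0.4534 0.0693 0.3334] F [-0.2 -0.2  5.5] M [-0.22  0.18  0.02] w0.0254 g29.9 q6 0.217
-139 t14.0 [0.4634 0.0559 0.3334] F [-1.  -0.7  6.3] M [-0.18  0.12  0.05] w0.0251 g29.9 q6 0.185
-129 t14.4 [0.4755 0.0444 0.3334] F [-0.2 -0.2  6.5] M [-0.23  0.08 -0.04] w0.0254 g30.0 q6 0.158
-119 t14.8 [0.4893 0.0351 0.3334] F [-0.3 -0.8  8.1] M [-0.17  0.05  0.03] w0.0253 g30.0 q6 0.136
-110 t15.2 [0.5045 0.0282 0.3334] F [-1.4 -0.5  7.7] M [-0.14  0.02 -0.01] w0.0252 g29.9 q6 0.120
-100 t15.6 [0.5207 0.0239 0.3335] F [-0.3 -0.9  8.3] M [-0.2  -0.02  0.  ] w0.0252 g29.9 q6 0.110
-90 t16.0 [0.5374 0.0224 0.3335] F [ 0.  -0.8  7.5] M [-0.14 -0.02 -0.06] w0.0255 g29.9 q6 0.106
-81 t16.4 [0.5541 0.0237 0.3335] F [-0.3 -0.8  7.4] M [-0.23 -0.05  0.04] w0.0252 g29.9 q6 0.107
-71 t16.8 [0.5705 0.0278 0.3335] F [ 0.2 -1.2  6.9] M [-0.17 -0.01 -0.02] w0.0252 g29.9 q6 0.113
-62 t17.2 [0.5859 0.0346 0.3335] F [ 0.4 -1.2  6.5] M [-0.25 -0.16 -0.02] w0.0251 g29.9 q6 0.123
-52 t17.6 [0.6    0.0439 0.3335] F [ 0.4 -0.3  6.4] M [-0.21 -0.16  0.04] w0.0247 g29.9 q6 0.137
-42 t17.9 [0.6123 0.0554 0.3335] F [ 1.4 -0.9  6.9] M [-0.2  -0.26  0.01] w0.0254 g29.9 q6 0.154
-33 t18.3 [0.6225 0.0689 0.3335] F [ 1.4 -0.7  6.4] M [-0.19 -0.27  0.01] w0.0253 g29.8 q6 0.174
-23 t18.7 [0.6303 0.0839 0.3335] F [1.3 0.7 5.6] M [-0.08 -0.33  0.01] w0.0255 g29.8 q6 0.196
-13 t19.1 [0.6355 0.1    0.3335] F [1.3 0.5 6.3] M [-0.06 -0.33 -0.05] w0.0253 g29.8 q6 0.220
-4 t19.5 [0.6379 0.1167 0.3335] F [1.9 0.6 6. ] M [-0.05 -0.35  0.02] w0.0252 g29.8 q6 0.244
```

View pics/both.png

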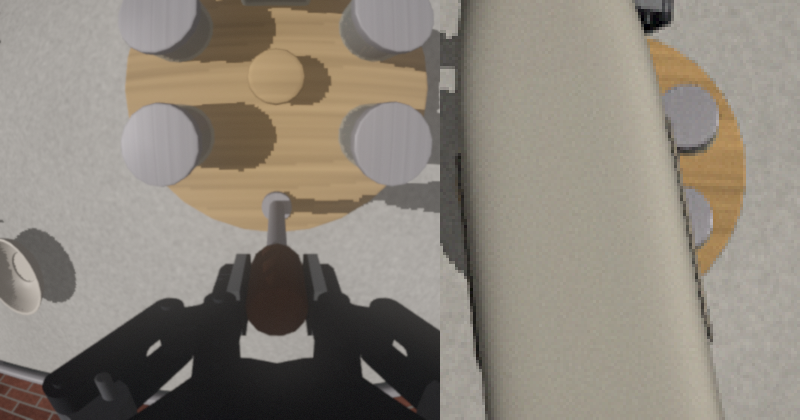

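The wrist view shows the knob held at (277,290), with its post at (277,205) directly below the hub at (276,76). The lower round lids are at about (160,145) and (393,145), symmetric about that line. The arm hides the jar and nose from the top camera, so I'll check the angle from the two lids.

```bash
python3 - <<'E'
from h import *
im,d,W,on,C=wrist(); h=W[...,2]
m=((d>0)&(abs(h-.11)<.004)).astype(np.uint8)
n,l,s,c=cv2.connectedComponentsWithStats(cv2.morphologyEx(m,cv2.MORPH_OPEN,np.ones((5,5))))
P=[]
for j in range(1,n):
    if s[j,4]<800: continue
    q=on(.11)[l==j]; ce,r=cv2.minEnclosingCircle((q*1000).astype(np.float32)); print(s[j],np.round(ce,1),round(r,1),q.mean(0).round(4)); 
    if s[j,1]>60: P.append((s[j,0],q.mean(0)))
P.sort(key=lambda t:t[0]); a,b=P[0][1],P[-1][1]; e=b-a; print('jar dir deg',np.degrees(np.arctan2(e[1],e[0]))+90, 'dist',np.hypot(*e))
th=np.radians(176.3); u=np.array([np.cos(th),np.sin(th)]); print('axis',(a+b)/2+.0425*u)
t=(d>0)&(abs(h-.05)<.007)&(cv2.cvtColor(im,cv2.COLOR_RGB2HSV)[...,1]>80)&(np.hypot(W[...,0]-.54,W[...,1]-.12)<.14)
print('tt mean',cv2.minEnclosingCircle((on(.05)[t]*1000).astype(np.float32)))
E
```

```text
[ 118    0   80   53 3458] [493.1  52.5] 26.6 [0.4992 0.0519]
[ 355    0   79   52 3387] [502.1 197.2] 26.5 [0.5086 0.1969]
[ 121  103   79   83 5137] [576.   47.5] 26.7 [0.5756 0.0482]
[ 353  102   79   83 5089] [584.8 192. ] 26.7 [0.5844 0.1912]
jar dir deg 176.44645494835095 dist 0.14332444124947738
axis [0.53758145 0.12243925]
tt mean ((538.5463256835938, 122.40725708007812), 121.87641906738281)
```

The jar direction is 176.45°. The nose is at 176.44°, using the axis refined from the lids. The knob is still gripped, so I'm handing in the job.

```bash
python3 - <<'E'
from h import *
robot.hold(.3); st(); print(robot.close_job())
E
```

```text
t20.3 [0.6379 0.1162 0.3335] F [1.6 0.3 5. ] M [-0.01 -0.39  0.01] w0.0252 g29.8 q6 0.244
the job is handed in; nothing more can be done
None
```

The job is handed in at about 20 s: the switch was turned anticlockwise to its off stop first, then the carousel was turned until the ball-topped jar stood at the nose (within about 0.5° by the wrist camera's view of the round jars, as the jar itself was out of view), and the gripper is still holding the knob.

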